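# Snap the spring hook into the cover's lifting loop

### The arm

A 6-joint arm with a two-finger parallel gripper is mounted at the origin on the work surface. World frame = base frame: x ahead of the robot, y to its left, z up, the work surface at z = 0. Lengths are in m, angles in rad, forces in N, time in s.
With the tool pointing down it reaches from about 0.25 to 0.775 m from the base axis. Payload 4 kg.
Tool frame: the origin (TCP) lies at the very end of the fingers, on their centre line; the grasp point (between the pads) lies 19 mm behind it; y points along the fingers, x is the direction in which the jaws open and shut, and the axes are right-handed (so a half turn about y gives the same grasp; the last joint's range is limited). The gripper opens to 94 mm and grips with 3 to 60 N. Pads are 16 mm wide; open, the fingers measure 119 mm over their backs; the gripper's body (75 mm by 177 mm) begins 78 mm behind the grasp point.
Start: joints at [-1.268, 0.087, 1.371, -0, 1.684, -0.103], TCP at [0.217, -0.505, 0.206] pointing down, gripper open.
Joint ranges: [-3.1, 3.1], [-0.76, 2.03], [0.27, 2.55], [-1.08, 4.22], [0.17, 2.65], [-2.57, 2.57]. Speed limits (rad/s): [2.79, 2.79, 3.14, 3.14, 3.14, 3.14].

### API

Orientations are given as a unit quaternion [x, y, z, w].
In Python, from station import bot gives the robot as it stands. The module is installed in compiled form; this text tells all that it offers. Calls block until the motion is done:
- bot.move_to(position, orientation): joint-space move of the TCP to a pose.
- bot.move_straight(position, vel=0.15, rot=None, guard=None): straight line of the TCP; rot=None keeps the orientation; vel is the mean speed in m/s. With guard (N) it stops when the force on the tool has changed by that much, and returns True; else False.
- bot.movej(angles): joint-space move.
- bot.move_gripper(opening): finger opening in m; the grip force is fixed at half the most; returns when the fingers have stopped.
- bot.sleep(seconds).
- bot.inverse_kinematics(position, orientation): joint angles nearest the present ones, or None.
- bot.state(): the state.
- bot.grab_frame(name): name is "scene" or "top" or "wrist"; returns a dict with "pixels" (400x640x3 uint8, red, green, blue), "fov_y" (degrees; the focal length in pixels is half the picture's height over the tangent of half this angle, whatever the lens; pixels are square), "cx", "cy" (the principal point, pixels), "R" (3x3) and "t" (3): a world point X has camera coordinates R X + t. Camera axes: x right, y down, z forward; pixel columns grow to the right and rows downward; lengths in m; the calibration is good to about 2 mm. A picture is of the moment at which its call begins. There is no depth.
A pose or a line that the arm cannot do raises bot.Unreachable and nothing moves.
- bot.finish_job(): hands the job in, once; it reports no verdict.
Trained networks look in the newest picture that a camera, given by its name, has taken for a name from the list of things; names that differ only in an ending like _2 or _b are one class to them, and where a whole thing is asked for, a point or a joint stands for the part that bears it (a point fixed in the world has none). Each returns a list of dicts, best first, with "p" (0 to 1); they miss things now and then, are a little off and sometimes report something else, mostly with a low value. They report only what shows in the picture. A call takes as long as a camera call.
- bot.look_for(camera, query): "extent" ([left, top, width, height] in pixels, round what is visible of it).
- bot.place_of(camera, query): "position" ([column, row] in pixels: a listed point, or the origin of a listed thing).
The state is a dict: "time_s": time; "q": joint angles; "qvel": joint speeds; "joint_torque": joint torques, N m; "tool_pos": TCP position; "orientation": TCP orientation; "contact_force": force on the tool from outside, world axes, zero at the start; "wrist_torque": the same for the moment, N m; "width": finger opening in m.
Only numpy, scipy, OpenCV 4.12 (cv2) and the standard library are available. Lean on these libraries where they do the work, as an engineer would, in place of code of your own. Each camera call takes 0.05 s, during which the arm holds its last target.

### The job

Get the steel cover ready for the hoist: take the snap hook (the one with the sprung gate and the tail ring) from the wooden block and press its gate down over the top bar of the cover's lifting loop until the bar is inside and the gate springs shut. Tug the hook upwards, lightly but so that the loop is clearly felt to hold it, then lower it on to the loop and let go, so that it hangs there. Never force the hook or drop it, and leave the other things on the bench alone.

Things in the scene. Friction and masses are not known exactly. Their poses are not given: they have to be found in the camera images.
- hook: Forged steel snap hook, 0.3 kg, 140 long (x), 58 high (z), 11 thick (y). It stands on edge in a slot of the block: straight back bar on top, sprung gate below. Origin: mid-thickness on its underside, 5.5 below the gate's hinge axis. Own z up as it stands, own x from hinge to nose. Behind the hinge end is a tail eye, x -53 to -20. Inside, between gate and back bar: z 9 to 44, x -14 to 76.
- hook_grip (a point): Where to grip the hook: middle of the section of its back bar, at hook x = 18, z = 51. The back bar is flat-sided, 11 wide (y) and 14 high (z 44 to 58), straight from x = -12 to 72. Gripped here with fingers up to 30 wide, the mouth stays free.
- hook_mouth (a point): Where the loop's bar shall enter: on the gate's axis, at hook x = 45, z = 5.5, close to the nose, whose round end (11 thick) is at x = 52; keep within 2. An 8 thick bar has passed the gate's tip when its axis is 28 to 32 above the gate's axis, inside; at 34.5 above it strikes the back bar, which is rigid: stop there by force. Pulled up, the bar meets the shut gate at 7.5 above its axis.
- gate (a joint): The snap hook's gate, a 7 thick rod along hook x from the hinge (x = 0, z = 5.5) to the nose (x = 51.5): 0 rad = shut, grows as it is pushed inwards (up), to 1.0. The spring resists the bar with about 3 N at first and up to about 7 N just before the bar passes its tip; then it springs back to 0.
- cover: Flat steel cover plate 260 (x) x 200 (y) x 8, fast on the bench. Origin under its centre, z up.
- loop_bar (a point): Nominal middle of the top bar of the lifting loop at the cover's centre, 80 above the bench; axes as the cover's. The loop is a staple of 8 round bar welded on the plate, hand-bent: its real top bar sits up to 6 higher or lower than this point; find it by feel. The bar runs along y, 40 straight, 60 over all; opening below 44 wide, 68 high. So the hook's plane must stand along x, either way round.
- block: Wooden block 150 x 150, 32 high, fast on the bench, with two slots along its x (13 wide, floor at 12 above the bench, 20 deep) at y = +37.5 and -37.5; one holds the snap hook, the other the open hook. Origin under its centre.
- open_hook: Plain open hook in the block's other slot: same forging and same origin as the snap hook, but with no gate and no tail eye. Leave it.
- hammer: loose hammer lying on the bench, leave it
- wrench: loose spanner lying on the bench, leave it
- offcut: loose flat-bar offcut 160 x 40 x 6, leave it
- square: loose steel try square, leave it
- tin: open tin, 70 across, 75 high, leave it
- tube_end: turned steel stub, 50 across, 60 high, leave it

How it is judged:
On the way, in this order (a step that is already met when the one before it is completed fails the run):
1. the loop's bar is inside the snap hook, above the gate, and the gate has sprung shut (value of joint gate below 0.06 rad and z of loop_bar in the frame of hook between 0.0255 and 0.049 m and x of loop_bar in the frame of hook between -0.015 and 0.08 m and y of loop_bar in the frame of hook between -0.015 and 0.015 m), for 0.15 s.
2. the hook is tugged upwards against the loop with at least 4 N, the bar held by the shut gate or the nose (value of joint gate below 0.12 rad and contact force between hook and cover above 4 N and z of loop_bar in the frame of hook between 0.0055 and 0.0235 m and angle between hook's own z axis and vertical below 0.5 rad), for 0.15 s.
At the end, for the whole second after the job is handed in: The loop's bar is inside the snap hook (the bar's nominal middle between gate and back bar, within 30 mm of the hook's plane), the gate is shut (under 0.06 rad), the hook hangs released and at rest on the loop (value of joint gate below 0.06 rad and z of loop_bar in the frame of hook between 0.0055 and 0.052 m and x of loop_bar in the frame of hook between -0.02 and 0.084 m and y of loop_bar in the frame of hook between -0.03 and 0.03 m and linear speed of hook below 0.03 m/s); the robot touches nothing.
It fails at once if while gripped, the hook is pressed or pulled against the cover or its loop with more than 25 N (contact force between hook and cover above 25 N and contact force between hook and the fingers above 0.5 N).
It fails at once if the hook is let go while its back bar is still well above the loop's bar, so that it drops (contact force between hook and the fingers below 0.1 N and z of loop_bar in the frame of hook between 0 and 0.0255 m and x of loop_bar in the frame of hook between -0.015 and 0.08 m and y of loop_bar in the frame of hook between -0.015 and 0.015 m and angle between hook's own z axis and vertical below 0.3 rad).
It fails at once if the open hook is taken out or shifted by more than 20 mm (distance of open_hook from where it was at the start of the episode above 0.02 m).
It fails at once if another loose thing is shifted by more than 30 mm (distance of any of hammer, wrench, offcut, square, tin, tube_end from where it was at the start of the episode above 0.03 m).
It also fails if it takes over 56 s, if anything falls off the work surface, if the arm or the gripper's body presses on something with over 40 N, if the wrist force passes 120 N, or if a joint passes its speed limit or range.

## Working session

There is one attempt and no reset: what is moved stays moved. The work goes in short steps, each a Python script; the robot and the scene stay as the last script left them, time stands still between calls to the robot, and variables do not carry over. Pictures are saved under pics/ and viewed, and the job is handed in when it is done.

```bash
mkdir -p pics; cat > h.py <<'E'
from station import bot
import numpy as np, cv2
def grab(n,fn=None):
    f=bot.grab_frame(n)
    if fn: cv2.imwrite('pics/'+fn,f['pixels'][:,:,::-1])
    return f
def ray(f,px):
    F=f['pixels'].shape[0]/2/np.tan(np.radians(f['fov_y'])/2)
    R=np.array(f['R']);t=np.array(f['t'])
    d=R.T@np.array([(px[0]-f['cx'])/F,(px[1]-f['cy'])/F,1]);return -R.T@t,d
def atz(f,px,z):
    o,d=ray(f,px);return o+d*(z-o[2])/d[2]
def proj(f,X):
    F=f['pixels'].shape[0]/2/np.tan(np.radians(f['fov_y'])/2)
    c=np.array(f['R'])@X+np.array(f['t']);return F*c[:2]/c[2]+[f['cx'],f['cy']]
E
python3 - <<'E'
from h import *
np.set_printoptions(precision=4,suppress=True)
for c in ['top','scene','wrist']:
    f=grab(c,c+'0.png'); print(c,f['fov_y'],f['cx'],f['cy'],np.array(f['R']).tolist(),f['t'])
    for q in ['hook','hook_grip','hook_mouth','cover','loop_bar','block','open_hook']:
        print(q,[(np.round(d['position']),round(d['p'],2)) for d in bot.place_of(c,q)][:3],[(np.round(d['extent']),round(d['p'],2)) for d in bot.look_for(c,q)][:2])
print(bot.state())
E
```

```text
top 46.97685951742997 324.28660055096753 201.06854430953138 [[-0.01168999705533128, -0.9999274312090198, -0.0029114059451040807], [-0.9919182250692324, 0.011964139157475046, -0.1263134757249757], [0.12633914177462896, 0.0014112724582500448, -0.9919861035144086]] [0.0043 0.5512 1.2332]
hook [(array([385., 241.]), 0.75), (array([330., 161.]), 0.73)] [(array([374., 211.,  19.,  45.]), 0.58)]
hook_grip [(array([386., 236.]), 0.86), (array([336., 270.]), 0.33)] [(array([376., 212.,  19.,  43.]), 0.74)]
hook_mouth [(array([380., 224.]), 0.83), (array([222., 146.]), 0.74)] [(array([377., 208.,  20.,  47.]), 0.86)]
cover [(array([256., 217.]), 0.71)] [(array([215., 163.,  88., 109.]), 0.88)]
loop_bar [(array([254., 210.]), 0.62)] [(array([213., 160.,  88., 113.]), 0.9)]
block [(array([397., 227.]), 0.66)] [(array([365., 196.,  68.,  64.]), 0.81)]
open_hook [(array([416., 228.]), 0.78)] [(array([117., 219.,  93.,  52.]), 0.7)]
scene 49.04794858608089 321.5288237989022 199.07764892683983 [[0.12121507218201717, 0.9926230623936573, -0.002522356070488441], [0.7984663793070754, -0.0990144627103869
[... 927 characters left out ...]
1216, 0.26537496820352563], [-0.2438798595864827, -0.10462567006151721, -0.9641452604521051]] [-0.5507 -0.0285  0.39  ]
hook [] []
hook_grip [] []
hook_mouth [] []
cover [] []
loop_bar [] []
block [] []
open_hook [] []
{'time_s': 2.25, 'q': array([-1.2681,  0.0872,  1.3707,  0.    ,  1.6836, -0.1031]), 'qvel': array([ 0.0002,  0.0004, -0.0003,  0.0001,  0.0006, -0.0007]), 'joint_torque': array([  0.0001, -34.003 , -30.2591,   0.0718,   0.0237,  -0.    ]), 'tool_pos': array([ 0.2171, -0.5054,  0.2055]), 'orientation': array([ 0.5905, -0.3889,  0.389 , -0.5905]), 'contact_force': array([-0.124 ,  0.8638, -0.7414]), 'wrist_torque': array([-0.0282,  0.0347,  0.0005]), 'width': 0.094169782922669}
```

View images.

```bash
python3 -c "
import cv2
a=cv2.imread('pics/top0.png')[130:290,190:450];cv2.imwrite('pics/topc.png',cv2.resize(a,None,fx=3,fy=3,interpolation=2))
a=cv2.imread('pics/scene0.png')[130:280,200:460];cv2.imwrite('pics/scenec.png',cv2.resize(a,None,fx=3,fy=3,interpolation=2))"
```

```text
(no output)
```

View pics/topc.png

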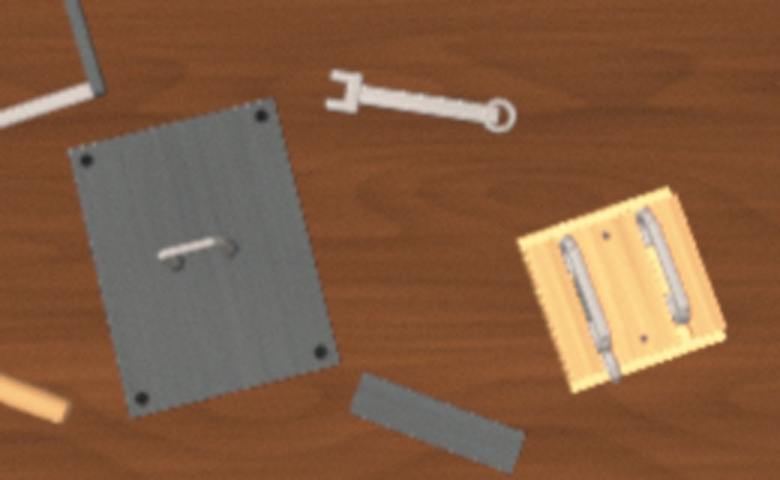

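View pics/scenec.png

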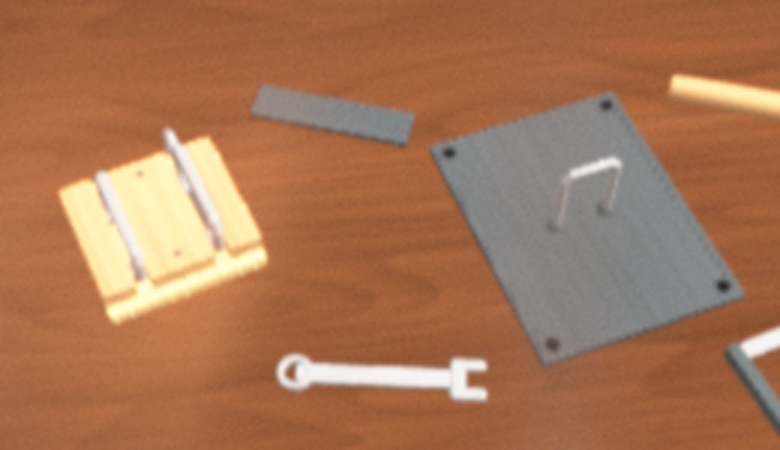

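View pics/top0.png

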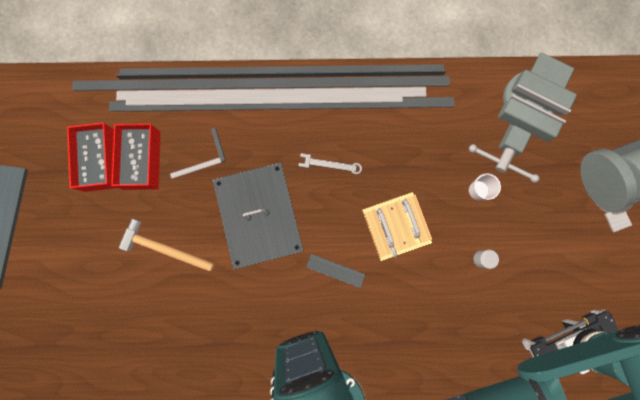

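```bash
python3 - <<'E'
from h import *
np.set_printoptions(precision=4,suppress=True)
f=grab('top')
P=lambda c,z:atz(f,(190+c[0]/3,130+c[1]/3),z)
print('nose',P((567,240),.065),'tail',P((612,378),.04),'backend',P((604,345),.065))
print('bar',P((160,257),.08),P((218,241),.08))
blk=[P(c,.032) for c in [(517,240),(668,187),(726,335),(574,391)]];print('block',blk,np.mean(blk,0))
cov=[P(c,.008) for c in [(68,151),(272,99),(340,362),(131,417)]];print('cover',cov,np.mean(cov,0))
print('hookorig',P((0,0),0)*0+atz(f,(385,241),.012), atz(f,(386,236),.063))
s=bot.state()
from scipy.spatial.transform import Rotation as Ro
print(Ro.from_quat(s['orientation']).as_matrix())
g=grab('wrist'); C=-np.array(g['R']).T@g['t']; print('wristcam pos in tool',Ro.from_quat(s['orientation']).as_matrix().T@(C-s['tool_pos']), Ro.from_quat(s['orientation']).as_matrix().T@np.array(g['R']).T)
E
```

```text
nose [ 0.5215 -0.1487  0.065 ] tail [ 0.3987 -0.1889  0.04  ] backend [ 0.4276 -0.179   0.065 ]
bar [0.5091 0.2125 0.08  ] [0.5227 0.1613 0.08  ]
block [array([ 0.5255, -0.1067,  0.032 ]), array([ 0.573 , -0.2471,  0.032 ]), array([ 0.4363, -0.2949,  0.032 ]), array([ 0.3874, -0.1553,  0.032 ])] [ 0.4806 -0.201   0.032 ]
cover [array([0.6177, 0.3133, 0.008 ]), array([0.6653, 0.1206, 0.008 ]), array([0.4165, 0.0576, 0.008 ]), array([0.3684, 0.2505, 0.008 ])] [0.517  0.1855 0.008 ]
hookorig [ 0.4404 -0.1693  0.012 ] [ 0.4517 -0.1658  0.063 ]
[[ 0.3947  0.      0.9188]
 [-0.9188 -0.0001  0.3947]
 [ 0.0001 -1.     -0.    ]]
wristcam pos in tool [ 0.0008 -0.178   0.0762] [[ 1.      0.0003 -0.0002]
 [ 0.0003 -0.2654  0.9641]
 [ 0.0002 -0.9641 -0.2654]]
```

```bash
cat >> h.py <<'E'
from scipy.spatial.transform import Rotation as Ro
np.set_printoptions(precision=4,suppress=True)
def quat(yaw,tilt=0):
    z=np.array([np.cos(yaw),np.sin(yaw),0]);y=np.array([0,0,-1.]);x=np.cross(y,z)
    R=np.stack([x,y,z],1)
    return Ro.from_matrix(R).as_quat()
E
python3 - <<'E'
from h import *
a=np.radians(19.3);u=np.array([np.cos(a),np.sin(a)]);n=np.array([-u[1],u[0]])
g=u*(.359+.018)+n*(-.311);print(g)
bot.move_to([g[0],g[1],.2],quat(a))
bot.move_gripper(.05)
f=grab('wrist','w1.png');print(bot.state()['time_s'],bot.state()['tool_pos'])
for q in ['hook','hook_grip','hook_mouth','block','open_hook']:
    print(q,[(np.round(d['position'],1),round(d['p'],2)) for d in bot.place_of('wrist',q)][:3])
np.save('w1.npy',{k:f[k] for k in f if k!='pixels'},allow_pickle=True)
E
```

```text
[ 0.4586 -0.1689]
4.7583 [ 0.4586 -0.1689  0.2   ]
hook [(array([359. , 170.6]), 0.7), (array([324. , 191.5]), 0.69)]
hook_grip [(array([323.9, 189.9]), 0.71)]
hook_mouth []
block [(array([506.5, 305.5]), 0.69), (array([357.9, 173. ]), 0.66), (array([183.4, 220.4]), 0.35)]
open_hook [(array([391. , 197.7]), 0.75)]
```

View pics/w1.png

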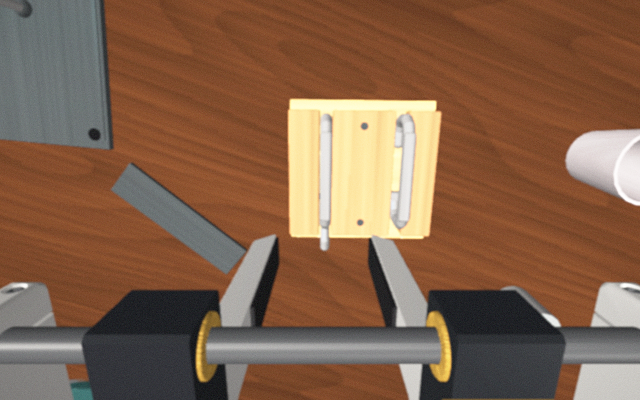

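```bash
python3 -c "
import cv2
a=cv2.imread('pics/w1.png')[90:260,270:450];cv2.imwrite('pics/w1c.png',cv2.resize(a,None,fx=3.5,fy=3.5,interpolation=2))"
```

```text
(no output)
```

View pics/w1c.png

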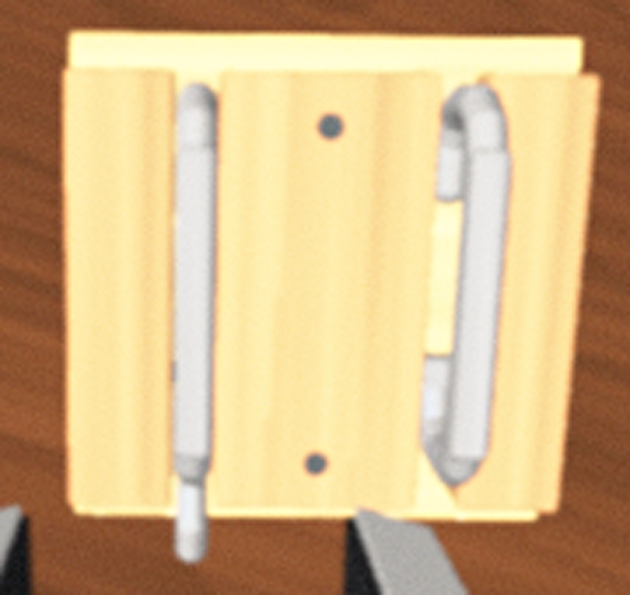

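```bash
python3 - <<'E'
from h import *
f=np.load('w1.npy',allow_pickle=True).item(); f['pixels']=np.zeros((400,640,3))
a=np.radians(19.3);u=np.array([np.cos(a),np.sin(a)]);n=np.array([-u[1],u[0]])
def show(nm,px,z):
    p=atz(f,px,z);print(nm,p,'u %.4f n %.4f'%(p[:2]@u,p[:2]@n))
show('grip',(324,190),.063)
C=lambda c:(270+c[0]/3.5,90+c[1]/3.5)
for nm,px,z in [('bar far',(326,120),.07),('bar mid',(325,170),.07),('bar near',(324.5,222),.07),('tailend',(324.5,249),.0265),('block tl',(289.5,109),.032),('tr',(441,111),.032),('bl',(289.5,237),.032),('br',(432,237),.032)]: show(nm,px,z)
# model
for o in [.350,.354,.358,.362,.366]:
    print(o,[np.round(proj(f,np.r_[u*(o+x)+n*-.311,z+.012]),1).tolist() for x,z in [(-53,5.5),(-53,20),(-12,58),(18,58),(72,58),(87,30)] for x,z in [(x/1000,z/1000)]])
E
```

```text
grip [ 0.4609 -0.1698  0.063 ] u 0.3789 n -0.3126
bar far [ 0.522  -0.1501  0.07  ] u 0.4431 n -0.3142
bar mid [ 0.4803 -0.1639  0.07  ] u 0.3991 n -0.3134
bar near [ 0.4334 -0.1799  0.07  ] u 0.3495 n -0.3131
tailend [ 0.3901 -0.1953  0.0265] u 0.3036 n -0.3133
block tl [ 0.519 -0.114  0.032] u 0.4522 n -0.2791
tr [ 0.5659 -0.2534  0.032 ] u 0.4504 n -0.4262
bl [ 0.393  -0.1545  0.032 ] u 0.3198 n -0.2757
br [ 0.4435 -0.2987  0.032 ] u 0.3199 n -0.4285
0.35 [[322.4, 251.3], [322.4, 256.6], [322.3, 233.5], [322.3, 203.1], [322.3, 144.4], [322.4, 125.6]]
0.354 [[322.4, 248.0], [322.4, 253.2], [322.3, 229.6], [322.3, 199.0], [322.3, 139.9], [322.4, 121.3]]
0.358 [[322.4, 244.7], [322.4, 249.8], [322.3, 225.6], [322.3, 194.8], [322.3, 135.3], [322.4, 116.9]]
0.362 [[322.4, 241.4], [322.4, 246.4], [322.3, 221.5], [322.3, 190.6], [322.3, 130.6], [322.3, 112.6]]
0.366 [[322.4, 238.0], [322.4, 242.9], [322.3, 217.5], [322.3, 186.3], [322.3, 126.0], [322.3, 108.2]]
```

```bash
python3 - <<'E'
from h import *
a=np.radians(19.3);u=np.array([np.cos(a),np.sin(a)]);n=np.array([-u[1],u[0]])
g=u*.379+n*-.3133;q=quat(np.radians(18.8))
bot.move_to([*g,.12],q)
print(bot.move_straight([*g,.044],vel=.08,guard=8))
bot.sleep(.2);s=bot.state();print(s['contact_force'],s['tool_pos'])
bot.move_gripper(.0)
s=bot.state();print(s['contact_force'],s['width'],s['wrist_torque'])
bot.move_straight([*g,.16],vel=.06,guard=15)
bot.sleep(.3);s=bot.state();print(s['contact_force'],s['width'],s['tool_pos'],s['wrist_torque'],s['time_s'])
f=grab('wrist','w2.png');grab('scene','s2.png')
E
```

```text
False
[ 0.0181 -0.8188 -0.4676] [ 0.4616 -0.1706  0.0446]
[-0.3202  0.3434  0.2066] 0.010835523627592391 [ 0.0608  0.0961 -0.0405]
[ 0.4138  0.9333 -3.7343] 0.01066931243309089 [ 0.4612 -0.1704  0.1599] [-0.011  -0.0336  0.0234] 9.8
```

View pics/w2.png

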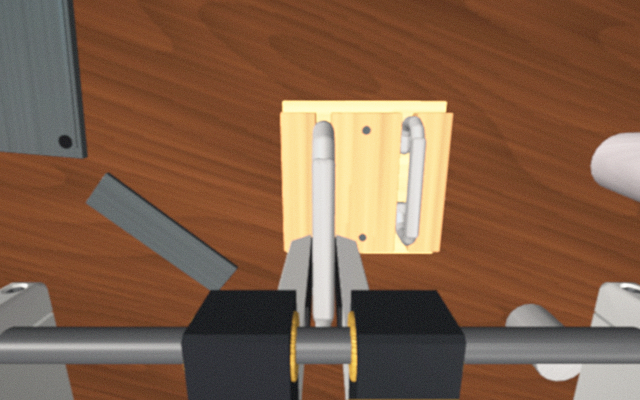

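View pics/s2.png

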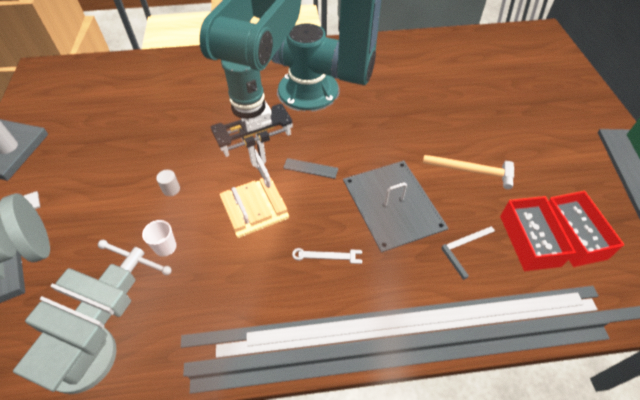

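```bash
cat >> h.py <<'E'
def hookpt(s,x,z,gx,gz=.051,y=0):
    """hook-frame point (m) -> world, hook gripped at hook x=gx, z=gz at grasp point"""
    R=Ro.from_quat(s['orientation']).as_matrix()
    return np.array(s['tool_pos'])+R@np.array([-y,-.019-(z-gz),x-gx])
E
python3 - <<'E'
from h import *
f=grab('wrist'); s=bot.state()
a=f['pixels'][100:340,270:380,::-1];cv2.imwrite('pics/w2c.png',cv2.resize(a,None,fx=2.5*1.0,fy=2.5,interpolation=2))
for gx in [.014,.016,.018,.02,.022]:
    print(gx,[np.round(proj(f,hookpt(s,x/1e3,z/1e3,gx)),1).tolist() for x,z in [(-12,58),(72,58),(87,30)]])
E
```

```text
0.014 [[321.5, 318.1], [321.3, 150.9], [321.5, 114.5]]
0.016 [[321.5, 321.5], [321.3, 155.4], [321.5, 118.5]]
0.018 [[321.5, 325.0], [321.3, 159.9], [321.5, 122.6]]
0.02 [[321.5, 328.4], [321.3, 164.4], [321.5, 126.6]]
0.022 [[321.5, 331.8], [321.3, 168.9], [321.5, 130.6]]
```

View pics/w2c.png

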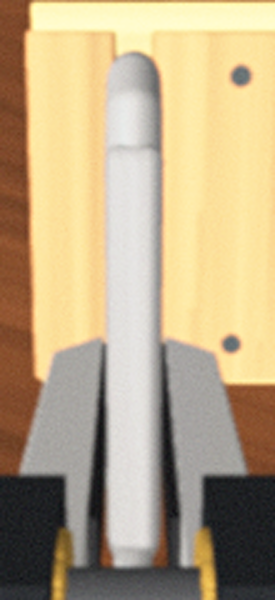

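```bash
python3 - <<'E'
from h import *
a=np.radians(14.3);u=np.array([np.cos(a),np.sin(a)])
b=np.array([.5165,.186]);p=b-u*.0276
bot.move_to([*p,.16],quat(a))
bot.sleep(.2);s=bot.state();print(s['tool_pos'],s['contact_force'],s['time_s'])
f=grab('wrist','w3.png')
d={k:f[k] for k in f};d['s']=s;np.save('w3.npy',d,allow_pickle=True)
g=grab('scene','s3.png');np.save('s3.npy',g,allow_pickle=True)
print(bot.place_of('wrist','loop_bar')[:2],proj(f,np.r_[b,.08]))
cv2.imwrite('pics/w3c.png',cv2.resize(f['pixels'][90:330,200:440,::-1],None,fx=2.5,fy=2.5,interpolation=2))
cv2.imwrite('pics/s3c.png',cv2.resize(g['pixels'][90:270,280:480,::-1],None,fx=3.3,fy=3.3,interpolation=2))
E
```

```text
[0.4901 0.1781 0.16  ] [-0.0339  0.632  -2.7981] 11.4667
[{'position': [318.7, 173.0], 'p': 0.78}] [320.3294 174.4272]
```

View pics/w3c.png

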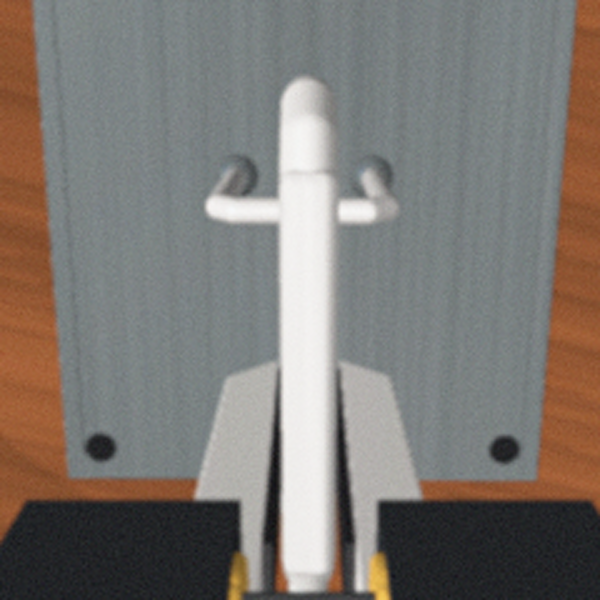

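View pics/s3c.png

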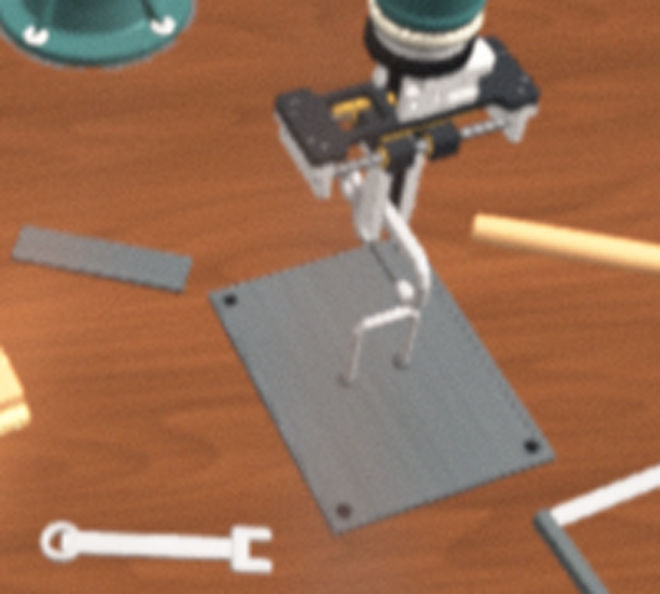

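```bash
python3 - <<'E'
from h import *
a=np.radians(14.3)
s=bot.state();p=s['tool_pos'][:2]
a=np.radians(14.3);u=np.array([np.cos(a),np.sin(a)])
b=np.array([.5165,.186]);p=b-u*.0276
bot.move_straight([*p,.124],vel=.06,guard=8)
bot.sleep(.2);s=bot.state();print(s['tool_pos'],s['contact_force'],s['time_s'])
r=bot.move_straight([*p,.104],vel=.015,guard=2.)
s=bot.state();print(r,s['tool_pos'],s['contact_force'],s['wrist_torque'],s['time_s'])
f=grab('wrist','w4.png')
cv2.imwrite('pics/w4c.png',cv2.resize(f['pixels'][90:330,200:440,::-1],None,fx=2.5,fy=2.5,interpolation=2))
E
```

```text
[0.4901 0.1793 0.1246] [-0.4559 -0.2028 -3.3338] 12.5667
True [0.4893 0.1791 0.1131] [1.2892 0.5035 0.7652] [ 0.0813 -0.2489  0.0007] 13.325
```

View pics/w4c.png

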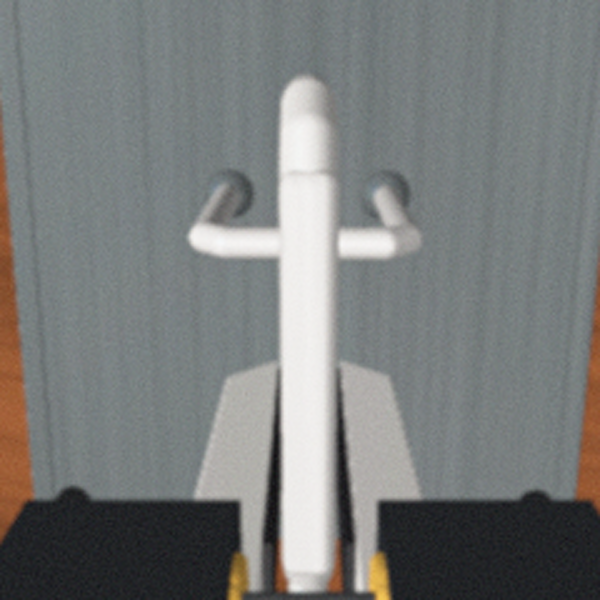

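```bash
python3 - <<'E'
from h import *
bot.sleep(.2)
f=grab('wrist'); s=bot.state();print(s['contact_force'],s['tool_pos'],s['wrist_torque'],s['time_s'])
for x in [.043,.045,.047,.049]:
  for gx in [.0174]: print(x,proj(f,hookpt(s,x,.0055-.0075,gx)),proj(f,hookpt(s,.072,.058,gx)),hookpt(s,x,-.002,gx))
cv2.imwrite('pics/w5c.png',cv2.resize(f['pixels'][110:210,260:390,::-1],None,fx=6,fy=6,interpolation=2))
E
```

```text
[2.5683 1.0673 0.2884] [0.4889 0.179  0.1124] [ 0.1641 -0.4822  0.0285] 13.625
0.043 [321.6841 191.107 ] [321.0631 158.9194] [0.5137 0.1853 0.0784]
0.045 [321.6813 188.0257] [321.0631 158.9194] [0.5156 0.1858 0.0784]
0.047 [321.6785 184.9294] [321.0631 158.9194] [0.5175 0.1863 0.0784]
0.049 [321.6756 181.8179] [321.0631 158.9194] [0.5195 0.1868 0.0784]
```

View pics/w5c.png

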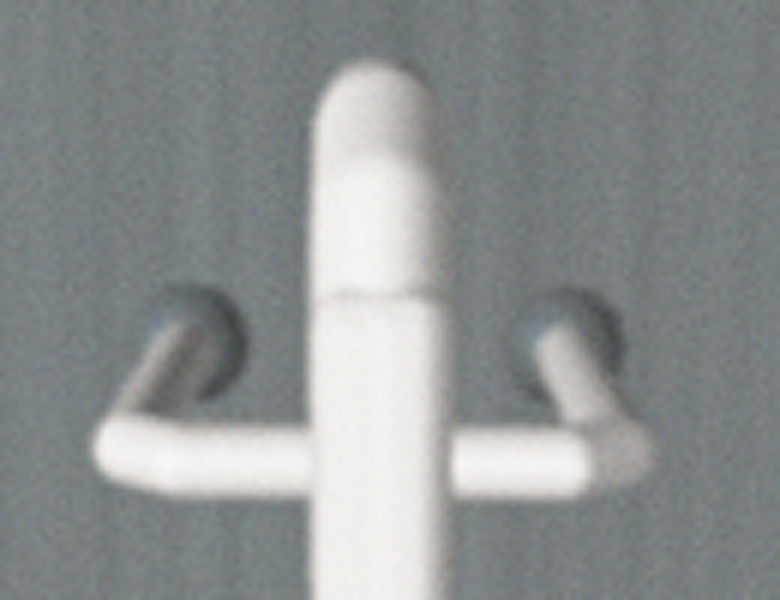

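```bash
python3 - <<'E'
from h import *
a=np.radians(14.3);u=np.array([np.cos(a),np.sin(a)])
b=np.array([.5165,.186]);p=b-u*.0276
def st(m):
    s=bot.state();F=s['contact_force'];t=s['tool_pos'];print(m,'t',t,'u err %.4f'%((t[:2]-p)@u),'Fu %.2f Fn %.2f Fz %.2f'%(F[:2]@u,F[1]*u[0]-F[0]*u[1],F[2]),'T %.1f'%s['time_s'])
bot.move_straight([*p,.120],vel=.03); bot.sleep(.3); st('up')
p2=p+u*.0015
bot.move_straight([*p2,.120],vel=.02); bot.sleep(.2); st('shift')
for z in [.116,.114,.112,.110]:
    r=bot.move_straight([*p2,z],vel=.02,guard=6); bot.sleep(.15); st((z,r))
    if r: break
f=grab('wrist');s=bot.state()
for x in [.045,.047]: print(x,proj(f,hookpt(s,x,-.002,.0174)))
cv2.imwrite('pics/w6c.png',cv2.resize(f['pixels'][110:210,260:390,::-1],None,fx=6,fy=6,interpolation=2))
E
```

```text
up t [0.4895 0.1791 0.1197] u err -0.0003 Fu 0.28 Fn 0.87 Fz -3.48 T 14.3
shift t [0.4912 0.1796 0.12  ] u err 0.0015 Fu 0.37 Fn -0.31 Fz -2.55 T 14.8
(0.116, False) t [0.4912 0.1795 0.116 ] u err 0.0015 Fu -0.39 Fn 0.60 Fz -3.03 T 15.3
(0.114, False) t [0.4915 0.1796 0.1146] u err 0.0018 Fu -0.87 Fn -0.05 Fz -0.19 T 15.7
(0.112, False) t [0.4914 0.1796 0.1122] u err 0.0017 Fu -0.07 Fn -0.27 Fz 0.28 T 16.1
(0.11, False) t [0.4913 0.1796 0.1101] u err 0.0016 Fu -0.83 Fn -0.26 Fz -0.39 T 16.5
0.045 [321.7195 187.917 ]
0.047 [321.7167 184.8191]
```

View pics/w6c.png

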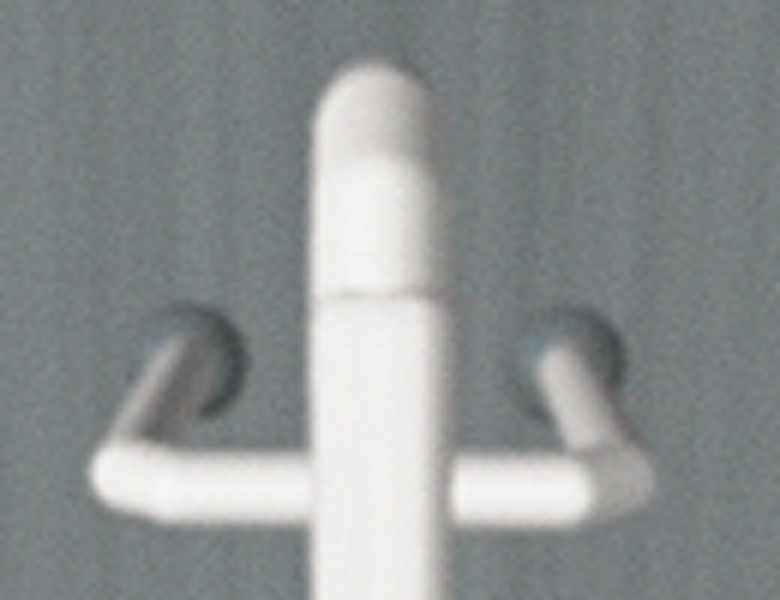

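```bash
python3 - <<'E'
from h import *
a=np.radians(14.3);u=np.array([np.cos(a),np.sin(a)])
b=np.array([.5165,.186]);p=b-u*.0276;p2=p+u*.0015
def st(m):
    s=bot.state();F=s['contact_force'];t=s['tool_pos'];print(m,'t',t,'u err %.4f'%((t[:2]-p)@u),'Fu %.2f Fn %.2f Fz %.2f'%(F[:2]@u,F[1]*u[0]-F[0]*u[1],F[2]),'T %.1f'%s['time_s'])
    return F
for z in [.106,.102,.098,.094,.090,.087,.084,.082,.080,.0785,.077,.076]:
    r=bot.move_straight([*p2,z],vel=.02,guard=7); bot.sleep(.05); F=st((z,r))
    if r or F[2]>8 or abs(F[:2]@u)>5: break
E
```

```text
(0.106, False) t [0.4915 0.1796 0.1061] u err 0.0017 Fu 0.16 Fn 0.07 Fz 2.19 T 16.9
(0.102, False) t [0.4916 0.1797 0.1023] u err 0.0020 Fu 1.88 Fn 0.89 Fz 2.87 T 17.4
(0.098, False) t [0.4909 0.1794 0.0978] u err 0.0012 Fu 1.34 Fn 0.01 Fz 3.18 T 17.8
(0.094, False) t [0.4908 0.1794 0.0938] u err 0.0010 Fu -0.60 Fn -0.85 Fz 3.52 T 18.1
(0.09, False) t [0.4907 0.1795 0.0897] u err 0.0010 Fu -1.08 Fn 0.64 Fz 4.01 T 18.6
(0.087, False) t [0.4905 0.1794 0.0865] u err 0.0008 Fu -1.64 Fn -0.01 Fz 3.13 T 18.9
(0.084, False) t [0.4902 0.1793 0.0833] u err 0.0004 Fu -3.83 Fn 0.43 Fz 2.45 T 19.2
(0.082, False) t [0.4898 0.1792 0.081 ] u err 0.0000 Fu -5.50 Fn -0.18 Fz 0.82 T 19.6
```

```bash
python3 - <<'E'
from h import *
a=np.radians(14.3);u=np.array([np.cos(a),np.sin(a)])
b=np.array([.5165,.186]);p=b-u*.0276;p2=p+u*.0015
def st(m):
    s=bot.state();F=s['contact_force'];t=s['tool_pos'];print(m,'t',t,'u err %.4f'%((t[:2]-p)@u),'Fu %.2f Fn %.2f Fz %.2f'%(F[:2]@u,F[1]*u[0]-F[0]*u[1],F[2]),'T %.1f'%s['time_s'])
    return F
for z in [.080,.079,.078,.077,.076,.075,.074]:
    r=bot.move_straight([*p2,z],vel=.01,guard=7); bot.sleep(.1); F=st((z,r))
    if F[2]>4 or abs(F[:2]@u)>9: break
E
```

```text
(0.08, False) t [0.491  0.1795 0.0786] u err 0.0013 Fu 0.26 Fn 0.50 Fz -2.61 T 20.0
(0.079, False) t [0.4915 0.1796 0.0789] u err 0.0018 Fu 0.53 Fn -0.26 Fz -3.37 T 20.4
(0.078, False) t [0.4913 0.1796 0.078 ] u err 0.0016 Fu 0.07 Fn 1.65 Fz -3.45 T 20.7
(0.077, False) t [0.4912 0.1795 0.077 ] u err 0.0015 Fu -0.80 Fn -0.18 Fz -3.20 T 21.1
(0.076, False) t [0.4912 0.1795 0.076 ] u err 0.0015 Fu 0.61 Fn -0.04 Fz -2.96 T 21.4
(0.075, False) t [0.4912 0.1796 0.075 ] u err 0.0015 Fu 0.71 Fn -0.95 Fz -3.76 T 21.8
(0.074, False) t [0.4912 0.1795 0.074 ] u err 0.0015 Fu -0.28 Fn -0.55 Fz -3.27 T 22.1
```

```bash
python3 - <<'E'
from h import *
a=np.radians(14.3);u=np.array([np.cos(a),np.sin(a)])
b=np.array([.5165,.186]);p=b-u*.0276;p2=p+u*.0015
def st(m):
    s=bot.state();F=s['contact_force'];t=s['tool_pos'];print(m,'t',t,'u err %.4f'%((t[:2]-p)@u),'Fu %.2f Fn %.2f Fz %.2f'%(F[:2]@u,F[1]*u[0]-F[0]*u[1],F[2]),'T %.1f'%s['time_s'])
    return F
bot.move_straight([*p2,.096],vel=.05,guard=8);bot.sleep(.15);st('pre')
z=.096
while z<.106:
    z+=.0005
    bot.move_straight([*p2,z],vel=.01,guard=9);bot.sleep(.05);F=bot.state()['contact_force']
    if F[2]<-9.5: break
st(z)
for i in range(4): bot.sleep(.15);st('hold')
f=grab('wrist','w7.png');g=grab('scene','s7.png')
cv2.imwrite('pics/w7c.png',cv2.resize(f['pixels'][110:310,230:410,::-1],None,fx=3,fy=3,interpolation=2))
cv2.imwrite('pics/s7c.png',cv2.resize(g['pixels'][130:250,330:470,::-1],None,fx=4.5,fy=4.5,interpolation=2))
E
```

```text
pre t [0.4909 0.1795 0.0955] u err 0.0012 Fu -0.19 Fn 0.11 Fz -3.24 T 22.8
0.10200000000000001 t [0.4911 0.1795 0.1012] u err 0.0014 Fu 3.14 Fn 0.72 Fz -12.99 T 26.4
hold t [0.4911 0.1795 0.1013] u err 0.0014 Fu 3.11 Fn 0.31 Fz -13.51 T 26.6
hold t [0.4911 0.1795 0.1014] u err 0.0014 Fu 4.42 Fn 0.92 Fz -14.93 T 26.7
hold t [0.4911 0.1795 0.1015] u err 0.0014 Fu 3.03 Fn -0.08 Fz -16.30 T 26.9
hold t [0.4911 0.1795 0.1015] u err 0.0014 Fu 4.73 Fn -0.63 Fz -15.70 T 27.0
```

View pics/w7c.png

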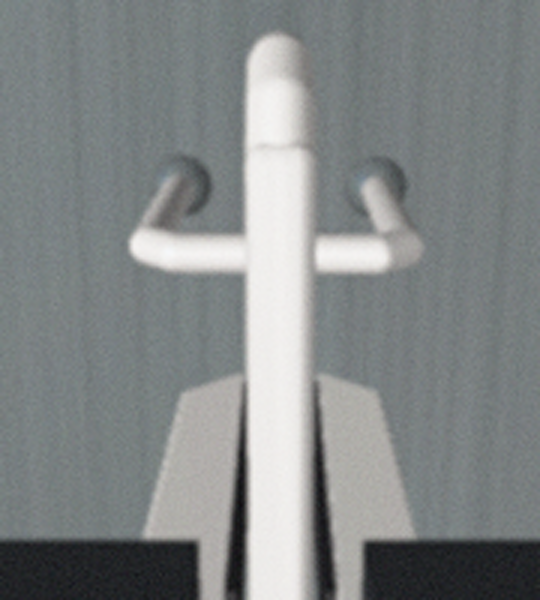

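View pics/s7c.png

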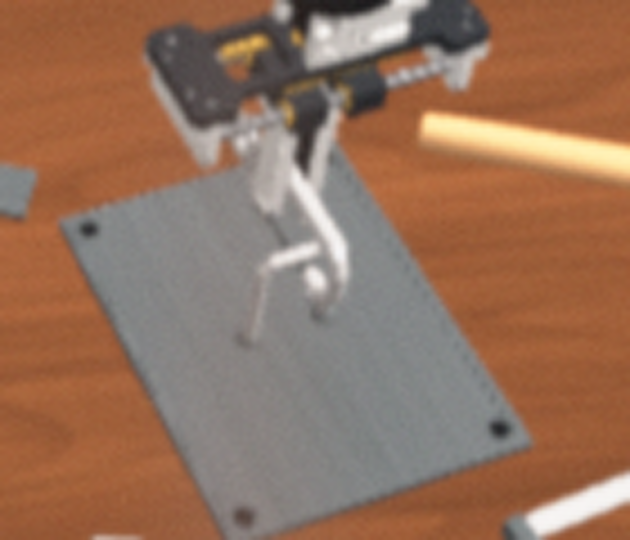

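```bash
python3 - <<'E'
from h import *
a=np.radians(14.3);u=np.array([np.cos(a),np.sin(a)]);n=np.array([-u[1],u[0],0])
b=np.array([.5165,.186]);p=b-u*.0276;p2=p+u*.0015
def st(m):
    s=bot.state();F=s['contact_force'];t=s['tool_pos'];print(m,'t',t,'u err %.4f'%((t[:2]-p)@u),'Fu %.2f Fn %.2f Fz %.2f'%(F[:2]@u,F[1]*u[0]-F[0]*u[1],F[2]),'T %.1f'%s['time_s'])
    return s
bot.move_straight([*p2,.100],vel=.02)
bot.move_straight([*p2,.078],vel=.04);bot.sleep(.15);st('low')
r=bot.move_straight([*p2,.069],vel=.01,guard=3);s=st(r)
z0=s['tool_pos'][2]+.0007
T0=np.r_[p2,z0];bot.move_straight(T0,vel=.02);bot.sleep(.1);st('backed')
R0=Ro.from_quat(quat(a));P=np.r_[p2+u*.0266,z0-.0265+.0055*0+.0345]
for th in [.1,.2,.28]:
    Q=Ro.from_rotvec(-th*n)
    r=bot.move_straight(P+Q.apply(T0-P),vel=.02,rot=(Q*R0).as_quat(),guard=5);bot.sleep(.1);st((th,r))
    if r: break
g=grab('scene','s8.png');f=grab('wrist','w8.png')
cv2.imwrite('pics/w8c.png',cv2.resize(f['pixels'][110:310,230:410,::-1],None,fx=3,fy=3,interpolation=2))
cv2.imwrite('pics/s8c.png',cv2.resize(g['pixels'][130:250,330:470,::-1],None,fx=4.5,fy=4.5,interpolation=2))
E
```

```text
low t [0.4915 0.1796 0.0783] u err 0.0018 Fu 0.12 Fn 0.40 Fz -4.38 T 28.2
True t [0.4911 0.1795 0.0726] u err 0.0014 Fu -0.01 Fn -0.64 Fz 4.32 T 28.8
backed t [0.4912 0.1795 0.073 ] u err 0.0015 Fu 0.19 Fn -0.10 Fz -0.87 T 29.2
(0.1, False) t [0.4913 0.1796 0.0702] u err 0.0016 Fu -0.96 Fn -0.38 Fz -1.33 T 29.6
(0.2, False) t [0.4934 0.18   0.068 ] u err 0.0037 Fu -0.62 Fn 0.78 Fz -3.29 T 30.0
(0.28, False) t [0.4945 0.1803 0.0663] u err 0.0049 Fu 0.35 Fn -0.68 Fz -3.23 T 30.4
```

View pics/s8c.png

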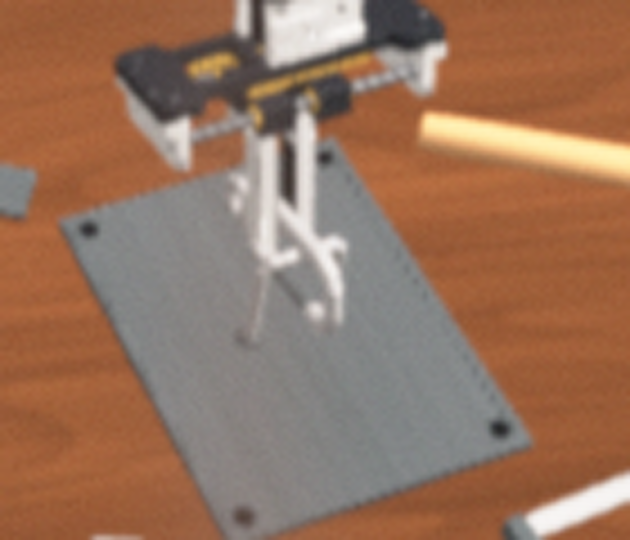

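View pics/w8c.png

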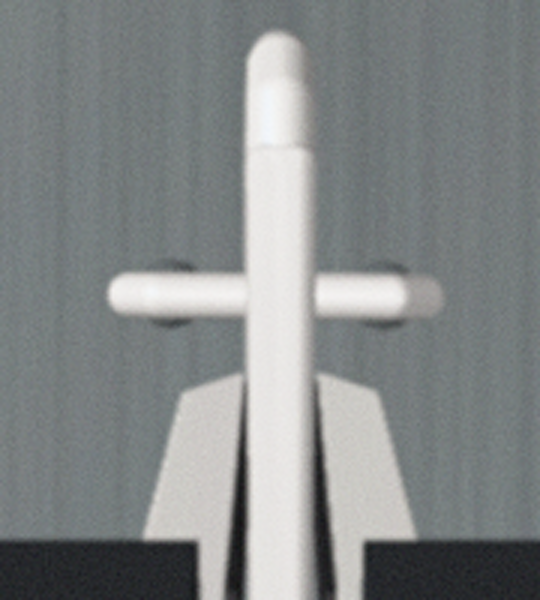

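```bash
python3 - <<'E'
from h import *
def st(m):
    s=bot.state();print(m,s['tool_pos'],s['contact_force'],'T %.1f'%s['time_s']);return s
s=bot.state();T=np.array(s['tool_pos'])
r=bot.move_straight(T-[0,0,.006],vel=.01,guard=2.5);bot.sleep(.1);s=st(r)
bot.move_gripper(.045);bot.sleep(.5);s=st('open')
g=grab('scene','s9.png');f=grab('wrist','w9.png')
cv2.imwrite('pics/w9c.png',cv2.resize(f['pixels'][110:310,230:410,::-1],None,fx=3,fy=3,interpolation=2))
cv2.imwrite('pics/s9c.png',cv2.resize(g['pixels'][130:250,330:470,::-1],None,fx=4.5,fy=4.5,interpolation=2))
E
```

```text
True [0.4947 0.1804 0.0653] [0.5676 0.9864 4.6333] T 30.9
open [0.4926 0.1799 0.063 ] [ 0.1671 -0.6684 -0.1322] T 32.1
```

View pics/s9c.png

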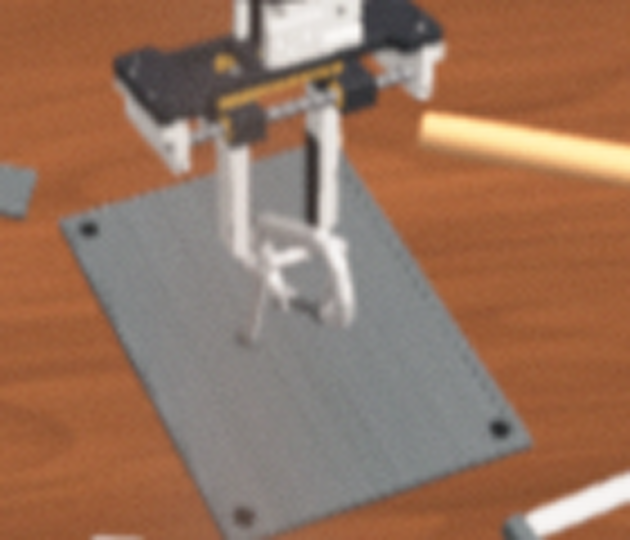

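View pics/w9c.png

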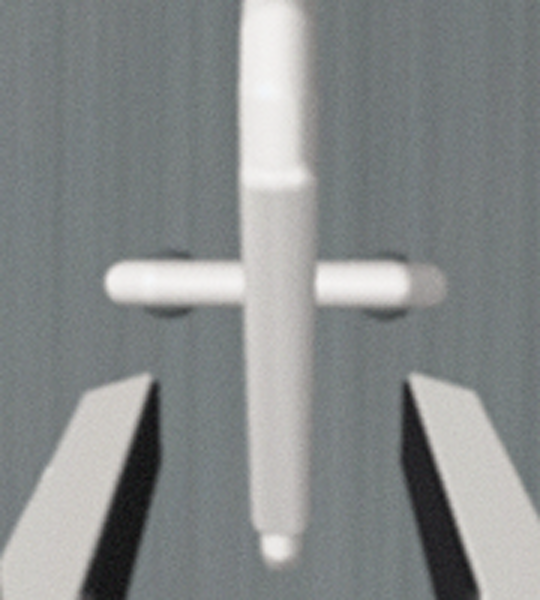

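```bash
python3 - <<'E'
from h import *
s=bot.state();T=np.array(s['tool_pos']);y=Ro.from_quat(s['orientation']).as_matrix()[:,1]
print(bot.move_straight(T-y*.13,vel=.08,guard=6))
bot.sleep(.5)
g=grab('scene','s10.png');f=grab('wrist','w10.png');bot.sleep(.4);h=grab('scene')
print(np.abs(h['pixels'][130:250,330:470].astype(int)-g['pixels'][130:250,330:470]).mean(),bot.state()['tool_pos'],bot.state()['time_s'])
cv2.imwrite('pics/s10c.png',cv2.resize(h['pixels'][130:250,330:470,::-1],None,fx=4.5,fy=4.5,interpolation=2))
E
```

```text
False
1.8037896825396826 [0.4584 0.1712 0.1881] 35.0
```

View pics/s10c.png

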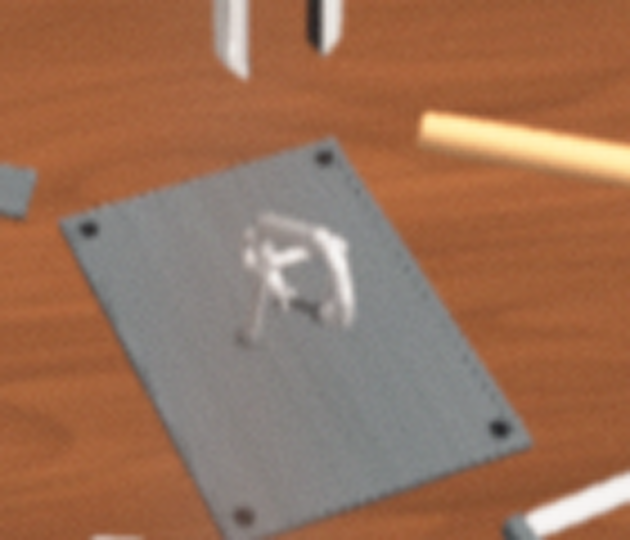

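View pics/w10.png

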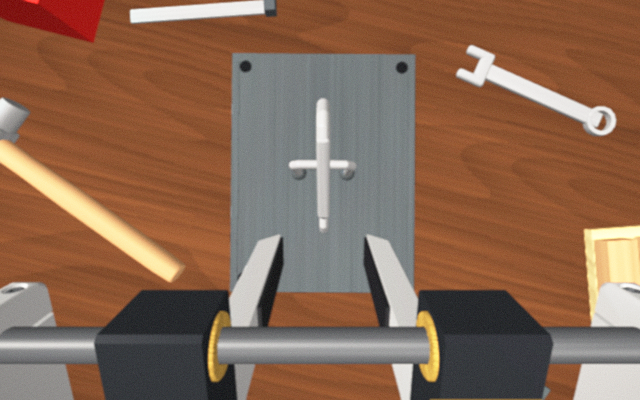

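Both pictures show the hook resting on the loop, tail down at about wrist-camera pixel (322, 228), with the bar crossing inside at (322, 165). The fingers are clear and nothing is moving.

```bash
python3 -c "
from h import *
bot.finish_job()"
```

```text
the job is handed in; nothing more can be done
```

The snap hook is on the cover's lifting loop with the bar inside, and I handed the job in at about 35 s of the 56 s allowed. No verdict was reported.

- **Engaging the gate:** My first touch met the nose, with about 3 N sideways. I backed off, shifted the hook 1.5 mm and pressed again. The gate met the bar with the tool tip at about z 0.115 m. The spring force rose to about 7 N, then dropped to nothing near z 0.080 m as the gate passed the bar.
- **Tug:** The loop held the hook at about 10–13 N upwards beyond its own weight for more than 0.6 s, under the 25 N limit. This also showed the gate was shut. The force crept up during the hold, so it was firmer than "lightly".
- **Release:** I lowered the hook until its back bar rested on the loop, tilted it tail-down by about 0.28 rad so it would not swing, and let go. Then I drew the fingers clear along their own axis.

**Last checks:** Two scene pictures 0.4 s apart differed only by image noise, so the hook looked at rest. The wrist picture shows the bar across the inside of the hook, tail end down, with the fingers clear. I have no direct reading of the gate angle at the end; that it is shut rests on the tug and the pictures. I saw no other bench items moved, but I did not measure them.

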